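# Fit a temperature probe into a thermowell

## Robot

A 6-joint arm with a two-finger parallel gripper is mounted at the origin on the work surface. World frame = base frame: x ahead of the robot, y to its left, z up, the work surface at z = 0. Lengths are in m, angles in degrees, forces in N, time in s.
With the tool pointing down it reaches from about 0.4 to 0.825 m from the base axis. Payload 7 kg.
Tool frame: the origin (TCP) lies midway between the tips of the shut fingers; the grasp point (between the pads) lies 19 mm behind it; z points along the fingers, y is the line along which they close (so a half turn about z gives the same grasp; the last joint's range is limited). The gripper opens to 88 mm and grips with 3 to 60 N. Pads are 19 mm wide; open, the fingers measure 130 mm over their backs; the gripper's body (78 mm by 193 mm) begins 47 mm behind the grasp point.
Start: joints at [85.376, 20.546, 0.682, 0, -70.136, -16.507], TCP at [0.243, 0.63, 0.227] pointing down, gripper open.
Joint ranges: [-176.03, 176.03], [-82.01, 121.73], [-58.28, 71.71], [-173.87, 95.51], [-174.79, -0.11], [-173.66, 173.66]. Speed limits (degrees/s): [136.94, 136.94, 172.46, 180, 180, 180].

## Interface

Orientations are given as [roll, pitch, yaw] about the fixed x, y, z axes, in that order (R = Rz(yaw) Ry(pitch) Rx(roll)).
In Python, from plant import ctrl, viewer, close_job gives the robot as it stands. The module is installed in compiled form; this text tells all that it offers.
- The arm moves only by the tool step_arm, never from a script. Its argument "moves" is a list that holds one entry, the list of rows, each a list of 5 numbers: the shift along the world's x, y, z in cm, then the turn about the world's z in rad, then the finger opening in cm, from 0 to 8.76. In form: [[[tx, ty, tz, twist, grip], ...]]. A call has 1 to 10 rows; each row shifts and turns the commanded pose from where the row before left it; what a row does not reach is not made up. A row lasts 1/10 s, in which the tool goes at most 50 mm and 8.59 degrees, less where a joint would pass 70% of its speed; a pose out of reach is approached as far as the arm can. A call with a gripper value outside its range is refused whole. The fingers move at their own pace and stop on an object; the grip force is fixed at half the most. Time passes only in rows, so rows that do not move let the fingers close. It gives the time, the measured TCP pose, the force, the opening and the grip force at its end, in the units of the state.
- ctrl.get_obs(): the state, without advancing time (a new reading comes with each control period).
- viewer.snapshot(name): name is "side" or "top" or "wrist"; returns (picture, depth): 400x640x3 uint8, blue, green, red; 400x640 float32, m along the optical axis (not along the pixel's ray), 0 where there is no reading.
- viewer.camera_info(name): a dict with "camera_matrix" (3x3 intrinsics, pixels), "eye" and "orientation" of the camera in the world. Camera axes: x right, y down, z forward; pixel columns grow to the right and rows downward; lengths in m; the calibration is good to about 2 mm. A picture is of the moment at which its call begins: read the wrist's pose just before it. camera_info takes no time and is no camera call; for the wrist camera it gives the pose at the moment of the call.
- close_job(): hands the job in; it is judged then, once.
The state is a dict: "clock": time; "joint_pos": joint angles; "qvel": joint speeds; "tau": joint torques, N m; "tool_pos": TCP position; "orientation": TCP orientation; "force": force on the tool from outside, world axes, zero at the start; "moment": the same for the moment, N m; "opening": finger opening in m; "gripper_force": force on a finger pad.
Only numpy, scipy, OpenCV 4.12 (cv2) and the standard library are available. Lean on these libraries where they do the work, as an engineer would, in place of code of your own. Each camera call takes 0.05 s, during which the arm holds its last target. There are 200 camera calls.

## Task

Take the long temperature probe out of the foam tray and fit it into the thermowell on the side of the pipe: slide it about halfway in, let go of it, take it farther back and, keeping it in line with the bore so that it does not bind, push on gently until you feel its sprung tip seat on the bottom of the well with the spring partly compressed, not driven solid. Leave it sitting there with nothing holding it, and leave the short probe, the wrench and the meter where they are.

Things in the scene. Friction and masses are not known exactly. Their poses are not given: they have to be found in the camera images.
- probe: The long temperature probe, about 132 g: a steel sheath 10 mm in diameter and 185 mm long, then a round aluminium body 22 mm in diameter and 50 mm long, then a 12 mm plug of 13 mm. Origin on the axis at the shoulder where sheath meets body; +x runs along the sheath to the tip. Balance point about 60 mm ahead of the shoulder. It starts level in one slot of the tray.
- probe_tip (a point): Tip of the long probe, 185 mm ahead of its origin; moves with the sheath. The last 15 mm is a sprung nose, 9 mm in diameter, round-ended, that slides back into the sheath when pressed: it starts to move at 2 N, takes 0.5 N more per mm and is solid after 10 mm (7 N). More than 10 N damages it. This point does not move with the nose: it marks the tip with the nose fully out.
- foam_tray: Black foam tray fixed on the table, 290 x 170 x 54 mm, origin at the centre of its underside. Two slots along its x, at y = +36 and -36 mm; probe tips point to +x, shoulders at x = -62 mm, axes 40 mm up. The slots are too narrow for fingers; probes are taken by the sheath in the finger trench across the tray, x = -22 to 38 mm, floor 10 mm up. Its centre is 70 mm ahead of the shoulders.
- pipe_rig: Stainless pipe section, 102 mm in diameter, 240 mm long along y, in two saddles on a 200 x 270 mm base plate fixed to the table; top of its end clamps 200 mm up. Origin at the centre of the plate's underside. The thermowell stands out level from its -x side: a steel tube ending in a brass gland nut.
- well_mouth (a point): Centre of the mouth of the well's bore, in the face of the brass nut (33 mm across), 126 mm to the -x side of the rig's origin, 115 mm above the table; +x points straight into the bore. Bore 11.6 mm in diameter, lead-in cone 15 mm wide at the face, 4 mm deep. The bottom (well_end) lies anywhere from 132 to 164 mm deep, unmarked: it is found by feel, when the nose adds its spring force to the drag.
- gland (a point): Middle of the sprung ferrule in the nut, on the bore's axis, 18 mm deep; +x into the bore. Getting the probe's end through it (6 to 23 mm deep) takes up to about 20 N; then the sheath slides with a steady drag of 5 to 12 N and stays where left. Let go partway, the probe droops by up to 3 degrees: bring it level again before pushing or it binds; over 80 N of contact in the well bends it.
- short_probe: A like probe with a sheath of only 110 mm, in the other slot of the tray; which slot is which varies. Origin at the shoulder, +x to the tip. Leave it.
- wrench: Steel wrench, 190 mm long, flat on the table. Leave it.
- meter: Grey handheld meter, 145 x 78 x 36 mm, flat on the table. Leave it.
Mind the look-alikes: they are no part of the job. Leave any green look-alike of the probe alone.

How it is judged:
By the outcome, as a careful person would: the job done as asked, in the order asked, and still so for the second after the job is handed in, with the robot touching nothing.
It also fails if it takes over 72 s, if anything falls off the work surface, if the arm or the gripper's body presses on something with over 40 N, if the wrist force passes 120 N, or if a joint passes its speed limit or range.

## Working session

There is one attempt and no reset: what is moved stays moved. The work goes in short steps, Python scripts to look and compute and a tool call to move; the robot and the scene stay as the last step left them, time stands still between calls to the robot, and variables do not carry over. Pictures are saved under pics/ and viewed, at most 11 in all, crops included, and the job is handed in when it is done.

Besides the shell and the picture viewer there is one more tool, called after ">>>" by a JSON object that holds its "api" and its "payload", one argument or row to a line. step_arm: Moves the arm, as the interface text tells. Its arguments: {"type":"object","properties":{"moves":{"type":"array","items":{"type":"array","items":{"type":"array","items":{"type":"number"}}}}},"required":["moves"]}

```bash
mkdir -p pics
cat > h.py <<'E'
import numpy as np, cv2
from plant import ctrl, viewer, close_job
from scipy.spatial.transform import Rotation as R
def cam(n):
    c=viewer.camera_info(n); return c
def snap(n,f):
    c=viewer.camera_info(n); p,d=viewer.snapshot(n); cv2.imwrite('pics/'+f+'.png',p); np.savez('pics/'+f+'.npz',d=d,p=p,K=c['camera_matrix'],e=c['eye'],o=np.array(c['orientation']))
    return p,d
def pts(f,pix):
    z=np.load('pics/'+f+'.npz'); out=[]
    o=z['o']; M=o if o.shape==(3,3) else R.from_euler('xyz',o,degrees=True).as_matrix()
    for u,v in pix:
        w=z['d'][v-1:v+2,u-1:u+2]; w=w[w>0]; dd=np.median(w) if len(w) else 0
        r=np.linalg.inv(z['K'])@[u,v,1]
        out.append(M@(r*dd)+z['e'])
    return np.array(out)
def ray(f,u,v,h):
    z=np.load('pics/'+f+'.npz'); o=z['o']; M=o if o.shape==(3,3) else R.from_euler('xyz',o,degrees=True).as_matrix()
    r=M@np.linalg.inv(z['K'])@[u,v,1]; return z['e']+r*(h-z['e'][2])/r[2]
E
python3 - <<'E'
from h import *
print(ctrl.get_obs())
for n in('top','side'):
    snap(n,n+'0'); print(cam(n))
E
```

```text
{'clock': 0.0, 'joint_pos': array([ 8.53755512e+01,  2.05919495e+01,  6.33313655e-01, -2.14969548e-02,
       -7.01364947e+01, -1.65059225e+01]), 'qvel': array([ 0.02662406,  0.11940286,  0.00104283, -0.00557002, -0.01933088,
       -0.02025166]), 'tau': array([-1.05288764e-03, -5.82715452e+01,  2.93061000e+01,  6.99717566e+00,
        6.90771107e-03, -1.56751439e-04]), 'tool_pos': array([0.24318172, 0.62913419, 0.22560907]), 'orientation': array([ 1.79903048e+02, -7.65514292e-03, -2.11376859e+01]), 'force': array([-0.31349457, -0.45471373,  0.96488522]), 'moment': array([-0.01167355,  0.01402499, -0.01255761]), 'gripper_force': 0.0, 'opening': 0.08768878963269383}
{'camera_matrix': array([[486.59502938,   0.        , 323.67400174],
       [  0.        , 486.59502938, 208.48714313],
       [  0.        ,   0.        ,   1.        ]]), 'eye': array([0.40663477, 0.0056781 , 1.63384887]), 'orientation': array([-1.75159014e+02,  1.59568602e-01, -9.15087314e+01])}
{'camera_matrix': array([[383.2948383 ,   0.        , 320.02874406],
       [  0.        , 383.2948383 , 198.96402684],
       [  0.        ,   0.        ,   1.        ]]), 'eye': array([ 0.1591211 , -0.87893563,  0.68545378]), 'orientation': array([-121.39620101,    1.0070733 ,  -22.88118209])}
```

View pics/top0.png

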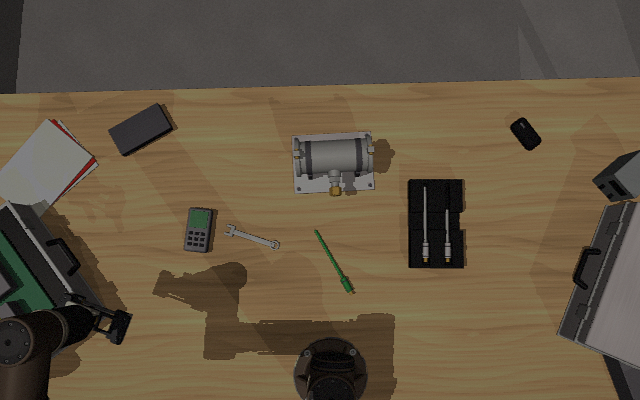

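View pics/side0.png

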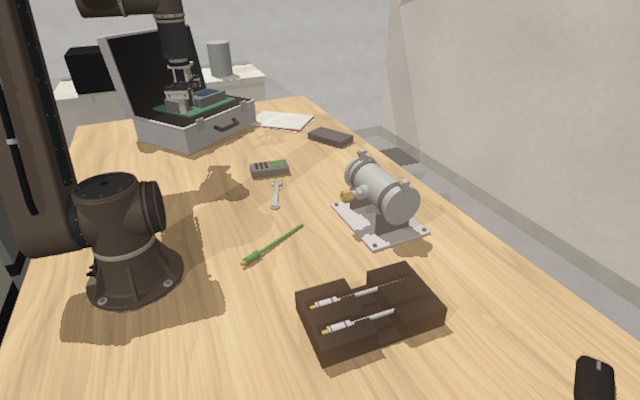

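The top view shows the tray at (436,224) with the long probe in its left slot (tip near (425,187), body (425,250)), the short probe right, the green decoy at (335,262), and the brass nut at (335,190). The side view agrees.

Run:
```python
from h import *
p=cv2.imread('pics/top0.png')
a=cv2.resize(p[120:210,280:390],None,fx=5,fy=5,interpolation=cv2.INTER_CUBIC)
b=cv2.resize(p[172:276,400:472],None,fx=5,fy=5,interpolation=cv2.INTER_CUBIC)
H=max(a.shape[0],b.shape[0]); c=np.zeros((H,a.shape[1]+b.shape[1],3),np.uint8)
c[:a.shape[0],:a.shape[1]]=a; c[:b.shape[0],a.shape[1]:]=b
c=cv2.resize(c,None,fx=.87,fy=.87); print(c.shape)
cv2.imwrite('pics/c1.png',c)
```

```text
(452, 792, 3)
```

View pics/c1.png

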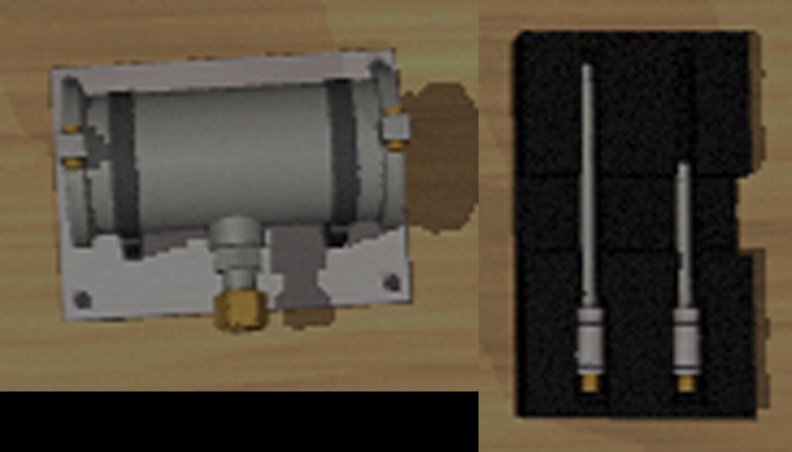

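Run:
```python
from h import *
L=lambda x,y:(280+x/4.35-.4,120+y/4.35-.4)
T=lambda x,y:(400+(x-478.5)/4.35-.4,172+y/4.35-.4)
for n,q,h in [('plateLL',L(66,320),.012),('plateLR',L(411,300),.012),('plateUL',L(52,70),.012),('plateUR',L(394,49),.012),('nutface',L(240,330),.115),('nutL',L(213,325),.115),('nutR',L(266,325),.115),('tip',T(587,65),.04),('shoulder',T(590,307),.04),('trayUL',T(516,32),.054),('trayLL',T(517,416),.054),('trayUR',T(750,31),.054),('trayLR',T(756,417),.054),('tr1',T(540,178),.054),('tr2',T(540,250),.054)]:
    print(n,ray('top0',*q,h).round(4))
```

```text
plateLL [0.5982 0.1021 0.012 ]
plateLR [ 0.6066 -0.1643  0.012 ]
plateUL [0.7944 0.1089 0.012 ]
plateUR [ 0.8039 -0.158   0.012 ]
nutface [ 0.5754 -0.0294  0.115 ]
nutL [ 0.5796 -0.01    0.115 ]
nutR [ 0.5786 -0.0483  0.115 ]
tip [ 0.6055 -0.3279  0.04  ]
shoulder [ 0.4225 -0.3221  0.04  ]
trayUL [ 0.6301 -0.2727  0.054 ]
trayLL [ 0.3432 -0.2617  0.054 ]
trayUR [ 0.6262 -0.4486  0.054 ]
trayLR [ 0.3379 -0.4385  0.054 ]
tr1 [ 0.5196 -0.2861  0.054 ]
tr2 [ 0.4657 -0.2838  0.054 ]
```

>>> {"api": "step_arm", "payload": {
  "moves": [
    [[1.7,-4.4,0.3,0.02,8.7],[1.7,-4.4,0.3,0.02,8.7],[1.7,-4.4,0.3,0.02,7],[1.7,-4.4,0.3,0.02,6],[1.7,-4.4,0.3,0.02,5],[1.7,-4.4,0.3,0.02,4.4],[1.7,-4.4,0,0.02,4.4],[1.7,-4.4,0,0.02,4.4],[1.7,-4.4,0,0.02,4.4],[1.7,-4.4,0,0.02,4.4]]
  ]
}}

```text
clock: 1.1
tool_pos: [0.4134, 0.1877, 0.2446]
orientation: [-180.0, -0.0, -9.6]
force: [2.3, -0.4, 1.1]
opening: 0.044
gripper_force: 0.0
```

>>> {"api": "step_arm", "payload": {
  "moves": [
    [[1.7,-4.4,0,0.02,4.4],[1.5,-4.4,0,0.02,4.4],[0.5,-4.4,0,0.02,4.4],[0.5,-4.4,0,0.02,4.4],[0.5,-4.4,0,0.02,4.4],[0.5,-4.4,0,0.02,4.4],[0.5,-4.4,0,0.01,4.4],[0.5,-4.4,0,0,4.4],[0.5,-4.4,-1,0,4.4],[0.5,-4.4,-2,0,4.4]]
  ]
}}

```text
clock: 2.1
tool_pos: [0.4861, -0.2526, 0.2155]
orientation: [180.0, -0.2, -2.2]
force: [0.6, 0.7, 0.1]
opening: 0.0445
gripper_force: 0.0
```

Go above the trench and look with the wrist camera.

>>> {"api": "step_arm", "payload": {
  "moves": [
    [[0.4,-3.6,-2,0,4.4],[0.3,-3.6,-3,0,4.4],[0,0,0,0,4.4],[0,0,0,0,4.4]]
  ]
}}

```text
clock: 2.5
tool_pos: [0.4914, -0.323, 0.163]
orientation: [-180.0, 0.2, -2.3]
force: [-0.3, -0.3, 0.6]
opening: 0.0438
gripper_force: 0.0
```

Run:
```python
from h import *
o=ctrl.get_obs(); print(o['tool_pos'],o['orientation'],cam('wrist'))
snap('wrist','w1')
```

```text
[ 0.4913519  -0.32301419  0.16303369] [-1.79959724e+02  1.78762093e-01 -2.33572431e+00] {'camera_matrix': array([[304.55554368,   0.        , 319.90374763],
       [  0.        , 304.55554368, 205.01788801],
       [  0.        ,   0.        ,   1.        ]]), 'eye': array([ 0.56672931, -0.32642218,  0.32142331]), 'orientation': array([ 1.63770656e+02,  5.18336363e-02, -9.23182647e+01])}
```

View pics/w1.png

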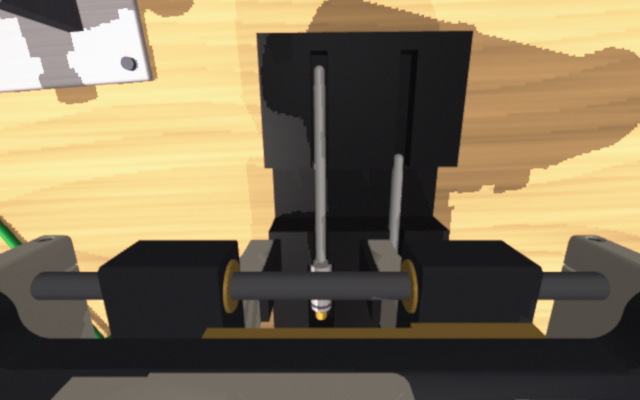

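The wrist view shows the long probe between the fingers: tip at (319,68), shoulder at about (321,263), trench between rows 166 and 222.

Run:
```python
from h import *
for q,h in [((319,67),.04),((320,160),.04),((320.5,262),.04),((280,166),.054),((280,219),.054)]: print(ray('w1',*q,h).round(4))
print(pts('w1',[(320,100),(320,190),(320,230)]).round(4))
```

```text
[ 0.607 -0.327  0.04 ]
[ 0.5281 -0.3247  0.04  ]
[ 0.4245 -0.321   0.04  ]
[ 0.5262 -0.2893  0.054 ]
[ 0.477  -0.2855  0.054 ]
[[ 0.5802 -0.3268  0.0456]
 [ 0.5011 -0.3236  0.0457]
 [ 0.4612 -0.322   0.0452]]
```

>>> {"api": "step_arm", "payload": {
  "moves": [
    [[0.1,0,-3,0.005,4.4],[0,0,-4,0,4.4],[0,0,-3.5,0,4.4],[0,0,-2,0,4.4],[0,0,-1.1,0,4.4],[0,0,-0.6,0,4.4],[0,0,0,0,4.4]]
  ]
}}

```text
clock: 3.25
tool_pos: [0.494, -0.3221, 0.0232]
orientation: [180.0, -0.0, -1.9]
force: [-0.9, -0.5, 0.8]
opening: 0.0437
gripper_force: 0.0
```

>>> {"api": "step_arm", "payload": {
  "moves": [
    [[0,0,0,0,0],[0,0,0,0,0],[0,0,0,0,0],[0,0,0,0,0],[0,0,0,0,0],[0,0,0,0,0]]
  ]
}}

```text
clock: 3.85
tool_pos: [0.4934, -0.3226, 0.0228]
orientation: [180.0, -0.0, -1.9]
force: [0.0, 1.1, 3.0]
opening: 0.0088
gripper_force: 30.0
```

>>> {"api": "step_arm", "payload": {
  "moves": [
    [[0,0,0.5,0,0],[0,0,1,0,0],[0,0,2,0,0],[0,0,3,0,0],[0,0,3,0,0],[-1,1,2,0,0],[-1.3,3,0,0.01,0],[-1.3,3.5,0,0.01,0],[-1.3,3.5,0,0.01,0],[-1.2,3.5,0,0.01,0]]
  ]
}}

```text
clock: 4.85
tool_pos: [0.4316, -0.1764, 0.1382]
orientation: [-180.0, -0.0, 0.3]
force: [1.0, 0.9, -1.3]
opening: 0.0087
gripper_force: 30.0
```

>>> {"api": "step_arm", "payload": {
  "moves": [
    [[-0.8,3.5,0,0.01,0],[-0.4,3.5,0,0.01,0],[0,3.5,-1,0.006,0],[0,2.5,-1,0,0],[0,1,-1,0,0],[0,0,-0.8,0,0],[0,0,-0.3,0,0],[0,0,0,0,0],[0,0,0,0,0]]
  ]
}}

```text
clock: 5.75
tool_pos: [0.4205, -0.0381, 0.0967]
orientation: [180.0, 0.0, 1.8]
force: [0.3, 0.1, -1.6]
opening: 0.0087
gripper_force: 30.0
```

Run:
```python
from h import *
o=ctrl.get_obs(); print(o['tool_pos'],o['orientation'],o['force'])
p,d=snap('wrist','w2'); q,_=snap('side','s2')
a=cv2.resize(p[20:270,220:420],None,fx=2.4,fy=2.4,interpolation=cv2.INTER_CUBIC)
b=cv2.resize(q[150:270,250:400],None,fx=2,fy=2,interpolation=cv2.INTER_CUBIC)
c=np.zeros((600,480+300,3),np.uint8); c[:,:480]=a; c[:240,480:]=b
cv2.imwrite('pics/c2.png',c)
```

```text
[ 0.42046622 -0.03813401  0.09668932] [1.79990309e+02 5.10378008e-03 1.77534062e+00] [ 0.30635674  0.08881674 -1.610259  ]
```

View pics/c2.png

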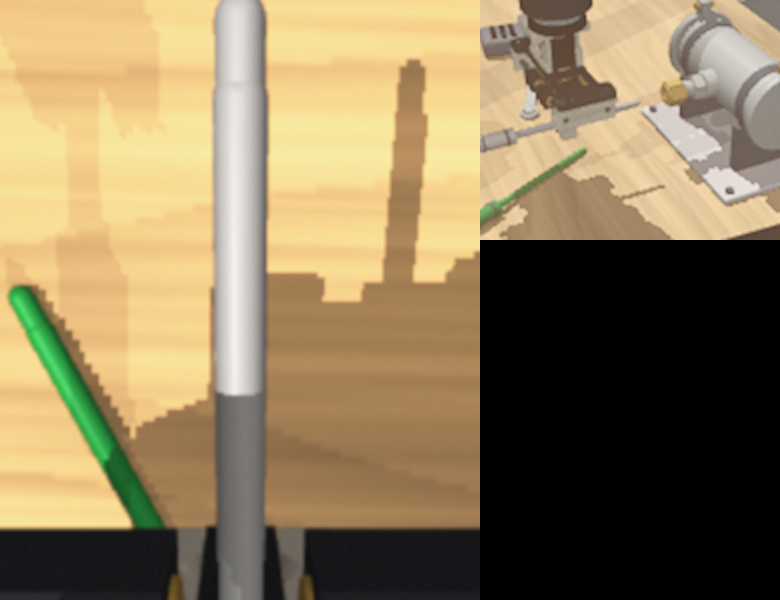

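The wrist crop shows the probe straight in the grip with its tip at wrist pixel (319,20); the side crop shows tip near the nut, roughly level with it.

Run:
```python
from h import *
print(pts('w2',[(320,40),(320,100),(320,150),(320,200)]).round(4))
t,_=snap('top','t2'); q=cv2.imread('pics/side' '0.png'); s=cv2.imread('pics/s2.png')
a=cv2.resize(t[165:240,300:370],None,fx=5.5,fy=5.5,interpolation=cv2.INTER_CUBIC)
b=cv2.resize(s[180:220,318:378],None,fx=6.5,fy=6.5,interpolation=cv2.INTER_CUBIC)
c=np.zeros((max(a.shape[0],b.shape[0]),a.shape[1]+b.shape[1],3),np.uint8); c[:a.shape[0],:a.shape[1]]=a; c[:b.shape[0],a.shape[1]:]=b
print(c.shape); cv2.imwrite('pics/c3.png',c)
```

```text
[[ 0.5253 -0.0351  0.1193]
 [ 0.5024 -0.0358  0.1196]
 [ 0.4816 -0.0365  0.1201]
 [ 0.4588 -0.0372  0.1196]]
(412, 775, 3)
```

View pics/c3.png

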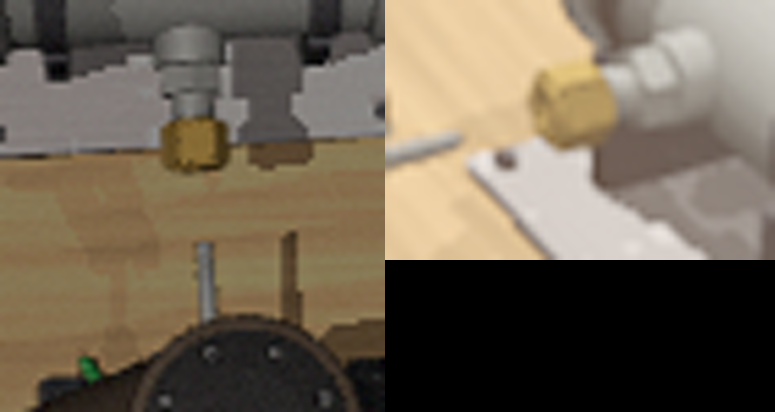

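Run:
```python
from h import *
def proj(f,P):
    z=np.load('pics/'+f+'.npz'); M=R.from_euler('xyz',z['o'],degrees=True).as_matrix()
    q=z['K']@(M.T@(np.array(P)-z['e'])); return q[:2]/q[2]
for n,P in [('tip',(.5349,-.0349,.1147)),('mouthA',(.575,-.032,.115)),('mouthB',(.575,-.030,.115))]:
    s=proj('s2',P);t=proj('t2',P)
    print(n,'side crop',385+(s[0]-318+.4)*6.5,(s[1]-180+.4)*6.5,'top crop',(t[0]-300+.4)*5.5,(t[1]-165+.4)*5.5)
for f in('s2','t2'):
    z=np.load('pics/'+f+'.npz');hsv=cv2.cvtColor(z['p'],cv2.COLOR_BGR2HSV)
    lo=(180,335) if f=='s2' else (180,325); m=np.zeros(hsv.shape[:2],bool)
    r=(slice(185,206),slice(396-58,356)) if f=='s2' else (slice(186,198),slice(328,343))
    m[r]=(hsv[r][...,1]>110)
    v,u=np.nonzero(m); P=pts(f,list(zip(u,v))); P=P[P[:,2]>.08]
    print(f,len(P),'u',u.min(),u.max(),'v',v.min(),v.max(),np.percentile(P,[3,25,50,75,97],axis=0).round(4).tolist())
```

```text
tip side crop 465.18226088440457 138.76448033510528 top crop 205.1144108318638 240.2641667182186
mouthA side crop 545.3444080787092 115.25617161385749 top crop 198.03747234682496 170.37974379109681
mouthB side crop 543.379843921796 113.12812342649728 top crop 194.5348094341481 170.47254294950488
s2 122 u 341 352 v 190 202 [[0.5762, -0.0473, 0.1041], [0.5783, -0.0451, 0.1137], [0.583, -0.0404, 0.1219], [0.5911, -0.0326, 0.1297], [0.5987, -0.0205, 0.134]]
t2 107 u 328 341 v 186 197 [[0.5762, -0.0486, 0.1134], [0.5812, -0.0395, 0.1235], [0.5876, -0.0302, 0.1287], [0.5943, -0.021, 0.1307], [0.6012, -0.0145, 0.134]]
```

>>> {"api": "step_arm", "payload": {
  "moves": [
    [[0.5,0.25,0.1,0.002,0],[1.2,0.04,0,0,0],[1.2,0.04,0,0,0],[0.6,0.02,0,0,0],[0.5,0.02,0,0,0],[0.4,0.01,0,0,0],[0.3,0.01,0,0,0],[0,0,0,0,0]]
  ]
}}

```text
clock: 6.7
tool_pos: [0.4675, -0.0335, 0.0975]
orientation: [180.0, 0.0, 2.0]
force: [0.6, -0.5, -1.6]
opening: 0.0086
gripper_force: 30.0
```

Run:
```python
from h import *
o=ctrl.get_obs(); print(o['tool_pos'],o['orientation'],o['force'],o['moment'])
p,d=snap('wrist','w3'); s,_=snap('side','s3')
a=cv2.resize(p[0:150,240:400],None,fx=2.6,fy=2.6,interpolation=cv2.INTER_CUBIC)
b=cv2.resize(s[175:215,325:380],None,fx=6.5,fy=6.5,interpolation=cv2.INTER_CUBIC)
c=np.zeros((max(a.shape[0],b.shape[0]),a.shape[1]+b.shape[1],3),np.uint8); c[:a.shape[0],:a.shape[1]]=a; c[:b.shape[0],a.shape[1]:]=b
print(c.shape); cv2.imwrite('pics/c4.png',c)
```

```text
[ 0.46754845 -0.03352666  0.09747451] [1.79994193e+02 8.52390492e-03 1.95726840e+00] [ 0.64161775 -0.50926882 -1.5794664 ] [-0.07808216  0.00029958 -0.0163482 ]
(390, 774, 3)
```

View pics/c4.png

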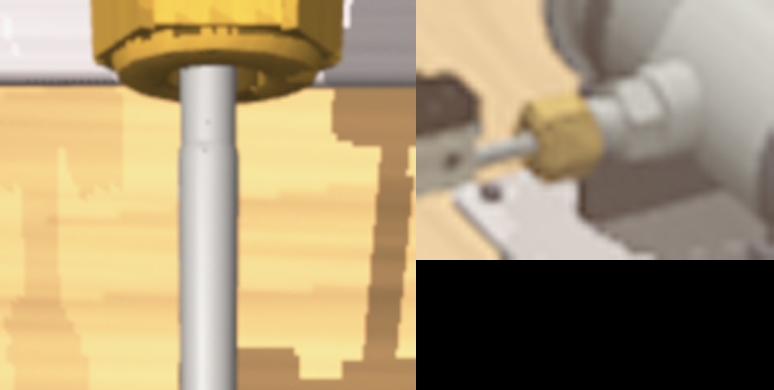

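The crop shows the tip entering the nut. The nut face is centred at x=218 against the sheath at 208, so the probe is about 1.7 mm too far toward +y. I'll correct this and push on.

>>> {"api": "step_arm", "payload": {
  "moves": [
    [[0,-0.17,0,0,0],[0.2,0.01,0,0,0],[0.3,0.01,0,0,0],[0.3,0.01,0,0,0],[0.3,0.01,0,0,0],[0,0,0,0,0]]
  ]
}}

```text
clock: 7.4
tool_pos: [0.479, -0.0347, 0.0976]
orientation: [180.0, -0.0, 2.0]
force: [0.5, -0.5, -1.7]
opening: 0.009
gripper_force: 30.0
```

Run:
```python
from h import *
o=ctrl.get_obs(); print(o['tool_pos'],o['orientation'],o['force'],o['moment'])
```

```text
[ 0.47899262 -0.03470879  0.09755319] [ 1.79997781e+02 -2.03759722e-02  1.96247711e+00] [ 0.50047766 -0.48877678 -1.73665384] [-1.64407485e-02 -1.47538183e-01  1.23387234e-04]
```

>>> {"api": "step_arm", "payload": {
  "moves": [
    [[0.3,0.01,0,0,0],[0.3,0.01,0,0,0],[0.3,0.01,0,0,0]]
  ]
}}

```text
clock: 7.7
tool_pos: [0.4866, -0.0347, 0.0972]
orientation: [180.0, 0.1, 1.9]
force: [-4.2, 0.6, -1.5]
opening: 0.0088
gripper_force: 30.0
```

>>> {"api": "step_arm", "payload": {
  "moves": [
    [[0.3,0.01,0,0,0],[0.3,0.01,0,0,0],[0.3,0.01,0,0,0]]
  ]
}}

```text
clock: 8.0
tool_pos: [0.4937, -0.0348, 0.0965]
orientation: [180.0, 0.3, 1.9]
force: [-8.7, 0.9, -0.7]
opening: 0.0087
gripper_force: 30.0
```

Run:
```python
from h import *
print(pts('w3',[(320,54),(320,30),(320,100)]).round(4))
o=ctrl.get_obs(); print(o['tool_pos'],o['orientation'],o['force'],o['moment'])
snap('wrist','w4')
c=cv2.resize(cv2.imread('pics/w4.png')[0:260,200:440],None,fx=2.3,fy=2.3); cv2.imwrite('pics/c5.png',c)
```

```text
[[ 0.5672 -0.0303  0.1202]
 [ 0.576  -0.03    0.12  ]
 [ 0.5495 -0.031   0.1203]]
[ 0.49372284 -0.03482633  0.09647485] [179.96270083   0.3109176    1.90687419] [-8.71337212  0.85274621 -0.68438147] [-0.18069182  2.9643399   0.0512475 ]
```

View pics/c5.png

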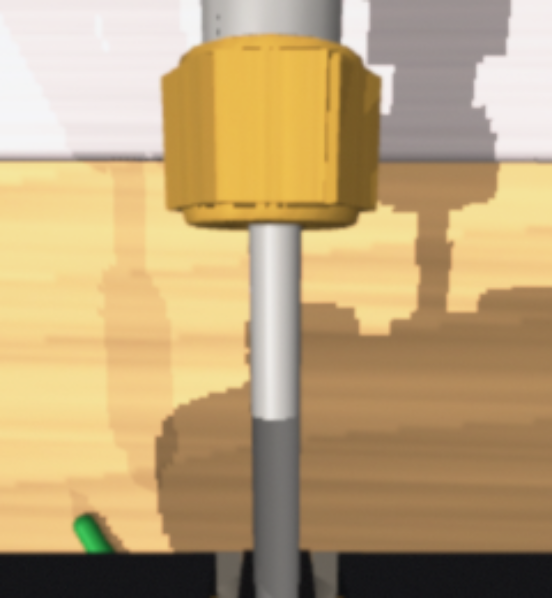

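>>> {"api": "step_arm", "payload": {
  "moves": [
    [[0.4,0.013,0,0,0],[0.4,0.013,0,0,0],[0.4,0.013,0,0,0],[0.4,0.013,0,0,0]]
  ]
}}

```text
clock: 8.45
tool_pos: [0.5095, -0.0343, 0.0964]
orientation: [180.0, 0.3, 1.9]
force: [-9.5, 0.4, 0.2]
opening: 0.0088
gripper_force: 30.0
```

>>> {"api": "step_arm", "payload": {
  "moves": [
    [[0.4,0.013,0,0,0],[0.4,0.013,0,0,0],[0.4,0.013,0,0,0],[0.4,0.013,0,0,0],[0.4,0.013,0,0,0],[0.4,0.013,0,0,0],[0,0,0,0,0]]
  ]
}}

```text
clock: 9.15
tool_pos: [0.5347, -0.0334, 0.0967]
orientation: [180.0, 0.2, 1.9]
force: [-6.1, 0.2, 0.1]
opening: 0.0092
gripper_force: 30.0
```

Run:
```python
from h import *
o=ctrl.get_obs(); print(o['tool_pos'],o['orientation'],o['force'],o['moment'])
z=np.load('pics/w4.npz'); 
for v in range(88,108,2): print(v, pts('w4',[(319,v),(305,v),(332,v)]).round(4).tolist())
snap('side','s5');snap('wrist','w5')
print(pts('w5',[(319,v) for v in range(90,230,14)]).round(4).tolist())
```

```text
[ 0.53465133 -0.03335779  0.09666886] [179.96562297   0.23807772   1.92789089] [-6.13524085  0.2261798   0.12875876] [-0.08404057  2.35152612 -0.01274432]
88 [[0.5794, -0.0318, 0.133], [0.5793, -0.0266, 0.1322], [0.5796, -0.0367, 0.1324]]
90 [[0.5788, -0.0319, 0.1318], [0.5786, -0.0266, 0.1317], [0.579, -0.0368, 0.1307]]
92 [[0.5781, -0.0319, 0.1315], [0.5779, -0.0265, 0.1313], [0.5783, -0.0369, 0.1305]]
94 [[0.5774, -0.0319, 0.1314], [0.5773, -0.0265, 0.1303], [0.5776, -0.0369, 0.1305]]
96 [[0.5767, -0.0319, 0.1306], [0.5766, -0.0265, 0.1301], [0.5769, -0.0369, 0.1297]]
98 [[0.5765, -0.0319, 0.1204], [0.5769, -0.0256, 0.1099], [0.5766, -0.0372, 0.1223]]
100 [[0.5757, -0.0319, 0.12], [0.5762, -0.0254, 0.105], [0.5766, -0.0379, 0.106]]
102 [[0.575, -0.032, 0.12], [0.5794, -0.0205, 0.0006], [0.5802, -0.0418, 0.0002]]
104 [[0.5742, -0.032, 0.1199], [0.5779, -0.0205, 0.0004], [0.5786, -0.0419, 0.0006]]
106 [[0.5734, -0.032, 0.1199], [0.5764, -0.0205, 0.0006], [0.5771, -0.0419, 0.0009]]
[[0.6195, -0.0303, 0.1347], [0.6148, -0.0305, 0.1272], [0.6095, -0.0307, 0.1275], [0.6042, -0.0308, 0.1308], [0.5989, -0.031, 0.1332], [0.5934, -0.0312, 0.133], [0.5877, -0.0314, 0.1333], [0.5819, -0.0316, 0.1331], [0.5721, -0.0319, 0.1194], [0.5654, -0.0321, 0.1197]]
```

>>> {"api": "step_arm", "payload": {
  "moves": [
    [[0,0,0,0,2],[0,0,0,0,4.4],[0,0,0,0,4.4],[0,0,0,0,4.4],[-1,-0.03,0,0,4.4],[-2,-0.07,0,0,4.4],[-3,-0.1,0,0,4.4],[-2,-0.07,0,0,4.4],[-1.5,-0.05,0,0,4.4],[0,0,0,0,4.4]]
  ]
}}

```text
clock: 10.25
tool_pos: [0.4391, -0.0364, 0.0977]
orientation: [-180.0, 0.0, 2.0]
force: [0.1, 1.3, -0.9]
opening: 0.0437
gripper_force: 0.0
```

Run:
```python
from h import *
o=ctrl.get_obs(); print(o['tool_pos'],o['orientation'],o['force'],o['moment'])
p,_=snap('wrist','w6');s,_=snap('side','s6')
P=pts('w6',[(320,v) for v in range(20,235,12)]);print(P.round(4).tolist())
a=cv2.resize(p[0:400,170:470],(450,600)); b=cv2.resize(s[150:250,230:380],None,fx=2.3,fy=2.3,interpolation=cv2.INTER_CUBIC)
c=np.zeros((600,450+345,3),np.uint8); c[:,:450]=a; c[:230,450:]=b
cv2.imwrite('pics/c6.png',c)
```

```text
[ 0.43907463 -0.03641292  0.09773327] [-1.79974817e+02  5.50103175e-03  1.96143216e+00] [ 0.09459935  1.32507096 -0.8743401 ] [-0.07852692 -0.03265162  0.00194823]
[[0.5514, -0.0328, 0.1188], [0.5473, -0.0329, 0.1183], [0.5429, -0.0331, 0.1182], [0.5384, -0.0333, 0.1183], [0.5339, -0.0334, 0.1178], [0.5292, -0.0336, 0.1183], [0.5244, -0.0337, 0.1178], [0.5196, -0.0339, 0.1175], [0.5146, -0.0341, 0.1172], [0.5095, -0.0343, 0.1169], [0.5043, -0.0344, 0.1172], [0.499, -0.0346, 0.1172], [0.4935, -0.0348, 0.1168], [0.4879, -0.035, 0.117], [0.4821, -0.0352, 0.1165], [0.4761, -0.0354, 0.116], [0.4701, -0.0356, 0.1158], [0.4642, -0.0358, 0.1164]]
```

View pics/c6.png

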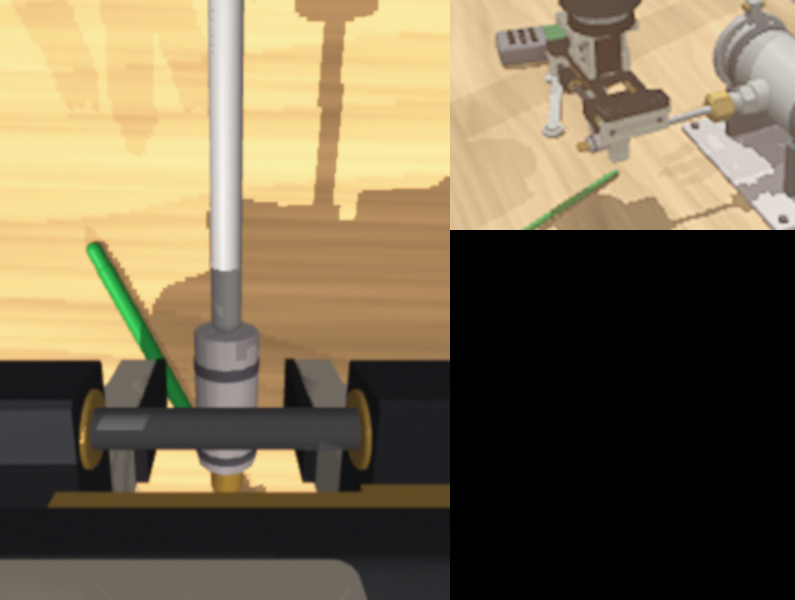

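The wrist view shows the body between the open pads (shoulder near (320,217)). Depth along the sheath gives a droop of about 1.8°, so the body axis sits near z=0.110. I'll lower, grip, then lift level.

>>> {"api": "step_arm", "payload": {
  "moves": [
    [[0,0,-0.35,0,4.4],[0,0,-0.32,0,4.4],[0,0,0,0,3],[0,0,0,0,0],[0,0,0,0,0],[0,0,0,0,0],[0,0,0,0,0]]
  ]
}}

```text
clock: 11.05
tool_pos: [0.4414, -0.0362, 0.0909]
orientation: [180.0, -0.0, 2.0]
force: [-0.4, -0.7, -0.3]
opening: 0.0214
gripper_force: 30.0
```

>>> {"api": "step_arm", "payload": {
  "moves": [
    [[0,0,0.15,0,0],[0,0,0.15,0,0],[0,0,0.15,0,0],[0,0,0.05,0,0],[0,0,0,0,0]]
  ]
}}

```text
clock: 11.55
tool_pos: [0.4413, -0.0361, 0.0959]
orientation: [-180.0, -0.0, 2.0]
force: [1.0, -0.1, -2.1]
opening: 0.0213
gripper_force: 30.0
```

Run:
```python
from h import *
o=ctrl.get_obs(); print(o['tool_pos'],o['orientation'],o['force'],o['moment'])
snap('wrist','w7')
P=pts('w7',[(320,v) for v in range(20,222,4)]);i=(abs(P[:,2]-.118)<.006);P=P[i]
print(P[::6].round(4).tolist(),np.degrees(np.arctan(np.polyfit(P[:,0],P[:,2],1)[0])),np.degrees(np.arctan(np.polyfit(P[:,0],P[:,1],1)[0])))
```

```text
[ 0.44131293 -0.03609164  0.09590708] [-1.79996112e+02 -2.53671705e-03  1.95629012e+00] [ 1.01817766 -0.06170768 -2.135005  ] [-0.18617293 -0.20048127 -0.00574964]
[[0.5527, -0.0325, 0.1207], [0.5443, -0.0328, 0.1205], [0.5355, -0.0331, 0.1205], [0.5263, -0.0334, 0.1204], [0.5168, -0.0338, 0.1205], [0.5069, -0.0341, 0.1206], [0.4965, -0.0345, 0.1204], [0.4857, -0.0348, 0.1204], [0.4744, -0.0352, 0.1206]] 0.017755209789247616 1.9830840204191555
```

>>> {"api": "step_arm", "payload": {
  "moves": [
    [[0.2,0.007,0,0,0],[0.4,0.014,0,0,0],[0.4,0.014,0,0,0],[0.4,0.014,0,0,0],[0.4,0.014,0,0,0],[0.4,0.014,0,0,0]]
  ]
}}

```text
clock: 12.2
tool_pos: [0.4592, -0.0363, 0.0942]
orientation: [179.9, 0.5, 1.9]
force: [-9.4, 0.2, -1.4]
opening: 0.0212
gripper_force: 30.0
```

>>> {"api": "step_arm", "payload": {
  "moves": [
    [[0.4,0.014,0,0,0],[0.4,0.014,0,0,0],[0.4,0.014,0,0,0],[0.4,0.014,0,0,0],[0.4,0.014,0,0,0],[0.2,0.007,0,0,0],[0.2,0.007,0,0,0],[0.2,0.007,0,0,0]]
  ]
}}

```text
clock: 13.0
tool_pos: [0.4846, -0.0354, 0.094]
orientation: [179.9, 0.5, 1.9]
force: [-10.8, 0.8, 0.4]
opening: 0.0212
gripper_force: 30.0
```

>>> {"api": "step_arm", "payload": {
  "moves": [
    [[0.2,0.007,0.08,0,0],[0.2,0.007,0.08,0,0],[0.2,0.007,0,0,0],[0.2,0.007,0,0,0],[0.2,0.007,0,0,0]]
  ]
}}

```text
clock: 13.5
tool_pos: [0.495, -0.035, 0.0956]
orientation: [179.9, 0.5, 1.9]
force: [-9.3, -0.1, -1.4]
opening: 0.0211
gripper_force: 30.0
```

>>> {"api": "step_arm", "payload": {
  "moves": [
    [[0.15,0.005,0,0,0],[0.15,0.005,0,0,0]]
  ]
}}

```text
clock: 13.7
tool_pos: [0.4979, -0.0349, 0.0955]
orientation: [179.9, 0.5, 1.9]
force: [-9.7, -0.5, -1.5]
opening: 0.0215
gripper_force: 30.0
```

>>> {"api": "step_arm", "payload": {
  "moves": [
    [[0.15,0.005,0,0,0],[0.15,0.005,0,0,0]]
  ]
}}

```text
clock: 13.9
tool_pos: [0.5009, -0.0348, 0.0956]
orientation: [179.9, 0.5, 1.9]
force: [-9.4, -0.0, -1.8]
opening: 0.0212
gripper_force: 30.0
```

Run:
```python
from h import *
o=ctrl.get_obs(); print(o['tool_pos'],o['orientation'],o['force'],o['moment'])
snap('wrist','w8')
P=pts('w8',[(320,v) for v in range(20,222,4)]);i=(abs(P[:,2]-.118)<.006)&(P[:,0]<.573);P=P[i]
print(P[::6].round(4).tolist(),np.degrees(np.arctan(np.polyfit(P[:,0],P[:,2],1)[0])),np.degrees(np.arctan(np.polyfit(P[:,0],P[:,1],1)[0])))
print([ctrl.get_obs()['force'].round(2) for _ in range(3)])
```

```text
[ 0.50093693 -0.03477371  0.09556807] [179.94493014   0.49978436   1.88685598] [-9.37091478 -0.04631016 -1.75482747] [0.15305525 3.55397524 0.03347733]
[[0.5718, -0.0327, 0.1198], [0.5616, -0.033, 0.1199], [0.5511, -0.0333, 0.1202], [0.5401, -0.0337, 0.1202]] 0.11644151383851442 1.915537754332768
[array([-7.68,  0.37, -1.69]), array([-7.68,  0.37, -1.69]), array([-7.68,  0.37, -1.69])]
```

>>> {"api": "step_arm", "payload": {
  "moves": [
    [[0.15,0.005,0,0,0],[0.15,0.005,0,0,0]]
  ]
}}

```text
clock: 14.15
tool_pos: [0.5038, -0.0346, 0.0955]
orientation: [179.9, 0.5, 1.9]
force: [-10.1, 0.7, -1.4]
opening: 0.0215
gripper_force: 30.0
```

>>> {"api": "step_arm", "payload": {
  "moves": [
    [[0.15,0.005,0,0,0],[0.15,0.005,0,0,0]]
  ]
}}

```text
clock: 14.35
tool_pos: [0.5069, -0.0345, 0.0956]
orientation: [179.9, 0.5, 1.9]
force: [-9.1, 0.6, -1.7]
opening: 0.0213
gripper_force: 30.0
```

>>> {"api": "step_arm", "payload": {
  "moves": [
    [[0.15,0.005,0,0,0],[0.15,0.005,0,0,0]]
  ]
}}

```text
clock: 14.55
tool_pos: [0.5099, -0.0344, 0.0955]
orientation: [179.9, 0.5, 1.9]
force: [-10.3, 0.6, -2.0]
opening: 0.0206
gripper_force: 30.0
```

>>> {"api": "step_arm", "payload": {
  "moves": [
    [[0.15,0.005,0,0,0],[0.15,0.005,0,0,0]]
  ]
}}

```text
clock: 14.75
tool_pos: [0.5129, -0.0343, 0.0955]
orientation: [179.9, 0.5, 1.9]
force: [-10.0, 0.9, -1.7]
opening: 0.021
gripper_force: 30.0
```

>>> {"api": "step_arm", "payload": {
  "moves": [
    [[0.15,0.005,0,0,0],[0.15,0.005,0,0,0]]
  ]
}}

```text
clock: 14.95
tool_pos: [0.516, -0.0342, 0.0956]
orientation: [179.9, 0.5, 1.9]
force: [-9.1, 0.2, -0.9]
opening: 0.0211
gripper_force: 30.0
```

>>> {"api": "step_arm", "payload": {
  "moves": [
    [[0.15,0.005,0,0,0],[0.15,0.005,0,0,0]]
  ]
}}

```text
clock: 15.15
tool_pos: [0.519, -0.0341, 0.0955]
orientation: [179.9, 0.5, 1.9]
force: [-8.8, 1.1, -2.2]
opening: 0.0213
gripper_force: 30.0
```

>>> {"api": "step_arm", "payload": {
  "moves": [
    [[0.15,0.005,0,0,0],[0.15,0.005,0,0,0]]
  ]
}}

```text
clock: 15.35
tool_pos: [0.522, -0.034, 0.0955]
orientation: [180.0, 0.5, 1.9]
force: [-9.1, -0.7, -1.6]
opening: 0.0213
gripper_force: 30.0
```

>>> {"api": "step_arm", "payload": {
  "moves": [
    [[0.15,0.005,0,0,0],[0.15,0.005,0,0,0]]
  ]
}}

```text
clock: 15.55
tool_pos: [0.5237, -0.034, 0.0952]
orientation: [179.9, 0.6, 1.9]
force: [-14.9, 2.4, 1.0]
opening: 0.0213
gripper_force: 30.0
```

>>> {"api": "step_arm", "payload": {
  "moves": [
    [[0.1,0.003,0,0,0],[0.1,0.003,0,0,0]]
  ]
}}

```text
clock: 15.75
tool_pos: [0.5247, -0.034, 0.095]
orientation: [179.9, 0.7, 1.9]
force: [-16.9, 3.7, 2.8]
opening: 0.0211
gripper_force: 30.0
```

Run:
```python
from h import *
o=ctrl.get_obs(); print(o['tool_pos'],o['orientation'],o['force'],o['moment'])
snap('wrist','w9')
P=pts('w9',[(320,v) for v in range(100,222,3)]);i=(abs(P[:,2]-.118)<.006)&(P[:,0]<.573);P=P[i]
if len(P)>4:print(P[::4].round(4).tolist(),np.degrees(np.arctan(np.polyfit(P[:,0],P[:,2],1)[0])))
o=ctrl.get_obs(); print(o['tool_pos'],o['force'],o['moment'])
```

```text
[ 0.52472776 -0.03395493  0.0949617 ] [179.9493544    0.73081497   1.86192694] [-16.94337414   3.71917288   2.80332847] [1.07652308 6.19435845 0.08918649]
[[0.5728, -0.0326, 0.1198], [0.5673, -0.0328, 0.1196], [0.5617, -0.033, 0.1198], [0.5558, -0.0332, 0.1194]] 1.0850039905496949
[ 0.52491675 -0.03393729  0.09500557] [-16.13057749   2.23802867   2.32114595] [0.85881152 5.62292662 0.06632167]
```

>>> {"api": "step_arm", "payload": {
  "moves": [
    [[0,0.03,0.08,0,0],[0,0.03,0.07,0,0],[0,0,0,0,0]]
  ]
}}

```text
clock: 16.1
tool_pos: [0.5253, -0.0337, 0.0963]
orientation: [179.9, 0.7, 1.9]
force: [-12.2, -0.8, -3.0]
opening: 0.021
gripper_force: 30.0
```

>>> {"api": "step_arm", "payload": {
  "moves": [
    [[0.1,0.003,0,0,0],[0.05,0.002,0,0,0]]
  ]
}}

```text
clock: 16.3
tool_pos: [0.5265, -0.0337, 0.0962]
orientation: [179.9, 0.7, 1.9]
force: [-13.3, -0.7, -3.6]
opening: 0.0214
gripper_force: 30.0
```

Run:
```python
from h import *
o=ctrl.get_obs(); print(o['tool_pos'],o['orientation'],o['force'],o['moment'])
snap('wrist','w10')
P=pts('w10',[(320,v) for v in range(100,222,3)]);i=(abs(P[:,2]-.118)<.006)&(P[:,0]<.573);P=P[i]
if len(P)>4:print(P[::4].round(4).tolist(),np.degrees(np.arctan(np.polyfit(P[:,0],P[:,2],1)[0])))
o=ctrl.get_obs(); print(o['tool_pos'],o['force'],o['moment'])
```

```text
[ 0.52653481 -0.03365028  0.09619776] [179.92563877   0.71110987   1.85650264] [-13.27068428  -0.66590414  -3.57932716] [-0.11671332  4.73294747 -0.00635301]
[[0.5718, -0.0324, 0.121], [0.5663, -0.0326, 0.121], [0.5605, -0.0328, 0.1207]] -0.23021702892292858
[ 0.52666803 -0.03362594  0.09620915] [-12.56381155  -0.92458711  -1.61565346] [-0.12506208  4.58820995  0.03118744]
```

>>> {"api": "step_arm", "payload": {
  "moves": [
    [[0.1,0.003,0,0,0],[0.1,0.003,0,0,0]]
  ]
}}

```text
clock: 16.55
tool_pos: [0.5282, -0.0336, 0.0961]
orientation: [179.9, 0.7, 1.9]
force: [-14.5, -0.3, -1.9]
opening: 0.0211
gripper_force: 30.0
```

The axial force is about 5 N over the 9.4 N drag, 5.7 mm past first contact, which fits the nose spring at mid-stroke. I'll unload the arm and release.

>>> {"api": "step_arm", "payload": {
  "moves": [
    [[-0.2,-0.007,-0.06,0,0],[-0.2,-0.007,-0.06,0,0],[0,0,0,0,0]]
  ]
}}

```text
clock: 16.85
tool_pos: [0.5284, -0.0334, 0.0966]
orientation: [179.9, 0.3, 1.9]
force: [-5.2, -2.9, -3.5]
opening: 0.0213
gripper_force: 30.0
```

>>> {"api": "step_arm", "payload": {
  "moves": [
    [[0,0,0,0,2.4],[0,0,0,0,3.5],[0,0,0,0,5],[0,0,0,0,5],[0,0,0,0,5]]
  ]
}}

```text
clock: 17.35
tool_pos: [0.5313, -0.0323, 0.098]
orientation: [-180.0, -0.0, 2.0]
force: [-0.2, -0.3, 0.0]
opening: 0.0481
gripper_force: 0.0
```

Run:
```python
from h import *
o=ctrl.get_obs(); print(o['tool_pos'],o['force'],o['opening'])
p,_=snap('wrist','w11')
cv2.imwrite('pics/c7.png',p[:, :])
```

```text
[ 0.53126697 -0.03226181  0.09801159] [-0.19058715 -0.28210436  0.02760541] 0.04808913187381363
```

View pics/c7.png

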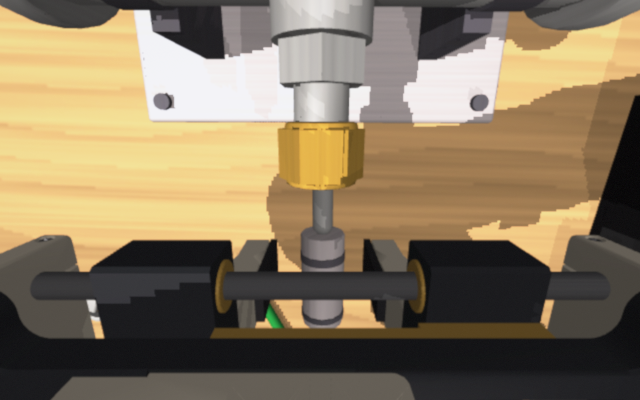

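The wrist view shows the pads clear of the body, the shoulder at (322,235) and the nut face at row 188. I'll raise the gripper straight up.

>>> {"api": "step_arm", "payload": {
  "moves": [
    [[0,0,1,0,5],[0,0,2,0,5],[0,0,3,0,5],[0,0,3,0,5],[-2,0,3,0,5],[-3,0,1,0,5],[0,0,0,0,5],[0,0,0,0,5]]
  ]
}}

```text
clock: 18.2
tool_pos: [0.4808, -0.0323, 0.2292]
orientation: [-180.0, -0.2, 2.0]
force: [0.2, 0.1, 0.4]
opening: 0.0497
gripper_force: 0.0
```

Run:
```python
from h import *
P=pts('w11',[(322,v) for v in range(178,250,4)]);print(P.round(4).tolist())
o=ctrl.get_obs(); print(o['tool_pos'],o['force'],o['clock'])
p,_=snap('wrist','w12'); s,_=snap('side','s12')
b=cv2.resize(s[150:250,250:400],None,fx=4,fy=4,interpolation=cv2.INTER_CUBIC); cv2.imwrite('pics/c8.png',b)
```

```text
[[0.5822, -0.0316, 0.1328], [0.5805, -0.0317, 0.1327], [0.5785, -0.0317, 0.1313], [0.5764, -0.0318, 0.1297], [0.5721, -0.032, 0.1196], [0.5703, -0.0321, 0.12], [0.5683, -0.0322, 0.1197], [0.5664, -0.0323, 0.1199], [0.5646, -0.0323, 0.1203], [0.5624, -0.0324, 0.1197], [0.5605, -0.0325, 0.1199], [0.5586, -0.0325, 0.1201], [0.5565, -0.0326, 0.12], [0.5543, -0.0327, 0.1195], [0.552, -0.0328, 0.1187], [0.5512, -0.0328, 0.122], [0.5507, -0.0328, 0.1257], [0.5487, -0.0329, 0.1256]]
[ 0.48084881 -0.0323154   0.22917611] [0.17188736 0.14206383 0.44458571] 18.2
```

View pics/c8.png

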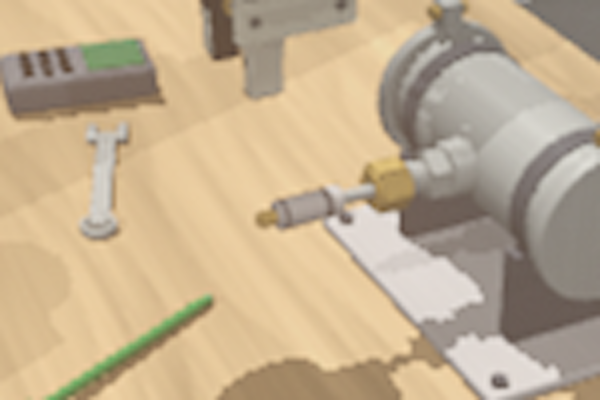

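The side crop shows the probe resting in the well (body at (303,207), nut at (388,185)), untouched, with wrench and meter in place. About 25 mm of sheath is exposed.

```bash
python3 -c "
from plant import close_job; print(close_job())"
```

```text
the job is handed in; nothing more can be done
None
```

I fitted the long probe in the thermowell, its sprung tip on the bottom with the spring compressed about 5 to 6 mm of its 10 mm by force and position readings, let go of it, left the other items alone, and handed the job in at about 18 s; near the bottom it briefly bound at about 17 N axial until I re-levelled it.

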